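# Load the sampler tray in sequence

## Task

Transfer the row of four vials from the white transport rack into the empty metal sampler tray in the same order: the vial next to the white rack's pull tab goes into the pocket next to the tray's pull tab, and so on down the row. The sampler is about to start drawing from the tab end, so load them one after another beginning at that end, one vial per pocket. Keep every vial upright, stand it on the pocket floor rather than dropping it in, and leave the beaker, the petri dishes and the timer where they are.

Things in the scene. Friction and masses are not known exactly. Their poses are not given: they have to be found in the camera images.
- transport_rack: White plastic rack, holds the vials at the start: fixed, 50 (x) x 176 (y) mm, top 20 mm high. Four round pockets in a row, 37 mm wide, 16 mm deep, floors 4 mm above the underside. A flat black pull tab 30 mm wide, 12 mm high, sticks out 25 mm at the +y end only: the start of the row. Origin: centre of underside. Pockets at x = 0, y = +63 (next to the tab), +21, -21, -63 mm.
- sampler_tray: Metal tray with dark trim, empty at the start: fixed, 50 (x) x 176 (y) mm, top 20 mm high. Four round pockets in a row, 37 mm wide, 16 mm deep, floors 4 mm above the underside. A flat black pull tab 30 mm wide, 12 mm high, sticks out 25 mm at the +y end only: the start of the row. Origin: centre of underside. Pockets at x = 0, y = +63 (next to the tab), +21, -21, -63 mm.
- vial_clear: Wide clear glass vial with a blue screw cap, 26 mm diameter, 50 mm high (body up to 40 mm, cap above 22 mm wide). Origin: centre of its foot, z up along its axis. Starts upright in one of the transport rack's pockets, any of the four, its foot on the pocket floor. Weighs about 20 g.
- vial_amber: Brown glass vial with a black screw cap, 23 mm diameter, 45 mm high (body up to 36 mm, cap above 20 mm wide). Origin: centre of its foot, z up along its axis. Starts upright in one of the transport rack's pockets, any of the four, its foot on the pocket floor. Weighs about 20 g.
- vial_small: Smallest brown glass vial, with a red screw cap, 20 mm diameter, 36 mm high (body up to 29 mm, cap above 17 mm wide). Origin: centre of its foot, z up along its axis. Starts upright in one of the transport rack's pockets, any of the four, its foot on the pocket floor. Weighs about 20 g.
- vial_crimp: Tallest, slim clear glass vial with a blank paper label and a metal crimp cap, 23 mm diameter, 62 mm high (body up to 46 mm, cap above 53 mm, 21 mm wide). Origin: centre of its foot, z up along its axis. Starts upright in one of the transport rack's pockets, any of the four, its foot on the pocket floor. Weighs about 20 g.
- beaker: Bystander: glass beaker, 61 mm diameter, 76 mm high, loose. Origin: centre of its foot.
- petri_dishes: Bystander: two stacked petri dishes in one piece, 59 mm diameter, 31 mm high, loose. Origin: centre of the underside.
- timer: Bystander: white bench timer, 66 x 62 x 18 mm, loose. Origin: centre of the underside.
There are look-alikes about, which are no part of the job. What is shaped like the vial_small but green or purple is not meant.

How it is judged:
By the outcome, as a careful person would: the job done as asked, in the order asked, and still so for the second after the job is handed in, with the robot touching nothing.
It also fails if it takes over 88 s, if anything falls off the work surface, if the arm or the gripper's body presses on something with over 40 N, if the wrist force passes 120 N, or if a joint passes its speed limit or range.

## Robot

A 6-joint arm with a two-finger parallel gripper is mounted at the origin on a cart in front of the work surface, level with it; the furniture and walls round the work are solid. World frame = base frame: x ahead of the robot, y to its left, z up, the work surface at z = 0. Lengths are in mm, angles in rad, forces in N, time in s.
With the tool pointing down it reaches from about 400 to 925 mm from the base axis. Payload 12.5 kg.
Tool frame: the origin (TCP) lies midway between the tips of the shut fingers; the grasp point (between the pads) lies 19 mm behind it (env.tcp_to_grasp is the distance from the TCP to the grasp point, in mm); z points along the fingers, y is the line along which they close (so a half turn about z gives the same grasp; the last joint's range is limited). The gripper opens to 95 mm and grips with 3 to 60 N. Pads are 20 mm wide; open, the fingers measure 119 mm over their backs; the gripper's body (75 mm by 180 mm) begins 59 mm behind the grasp point.
Start: joints at [-1.441, 0.491, 1.559, -0, 1.092, -0.106], TCP at [146.035, -607.717, 214.661] pointing down, gripper open.
Joint ranges: [-3.1, 3.1], [-0.84, 2.19], [0.05, 2.79], [-1.13, 4.28], [0.06, 2.93], [-2.69, 2.69]. Speed limits (rad/s): [2.22, 2.22, 2.79, 3.14, 3.14, 3.14].

## Interface

Orientations are given as [roll, pitch, yaw] about the fixed x, y, z axes, in that order (R = Rz(yaw) Ry(pitch) Rx(roll)).
In Python, from cell import env gives the robot as it stands. The module is installed in compiled form; this text tells all that it offers.
- The arm moves only by the tool step_arm, never from a script. Its argument "plan" is a list that holds one entry, the list of rows, each a list of 5 numbers: the shift along the tool's x, y, z in mm, then the turn about the tool's z in degrees, then the opening, from -1 (shut) to 1 (fully open). A call has 1 to 8 rows; each row is the pose to reach, as a shift and turn from the pose commanded when the call began, along the tool's axes at that moment; what a row does not reach only later rows make up. A row lasts 1/12 s, in which the tool goes at most 41.7 mm and 7.16 degrees, less where a joint would pass 70% of its speed; a pose out of reach is approached as far as the arm can. A call with a gripper value outside its range is refused whole. The fingers move at their own pace and stop on an object; the grip force is fixed at half the most. Time passes only in rows, so rows that repeat a pose let the fingers close. It gives the time, the measured TCP pose, the force, the opening and the grip force at its end, in the units of the state.
- env.state(): the state, without advancing time (a new reading comes with each control period).
- env.read_camera(name): name is "scene" or "top" or "wrist"; returns the picture (400x640x3 uint8, blue, green, red); there is no depth.
- env.get_calibration(name): a dict with "K" (3x3 intrinsics, pixels), "extrinsics" (4x4, takes a point from world to camera coordinates). Camera axes: x right, y up, looking along -z (the intrinsics and any distortion apply to the point x, -y, -z); pixel columns grow to the right and rows downward; lengths in mm; the calibration is good to about 2 mm. A picture is of the moment at which its call begins: read the wrist's pose just before it. get_calibration takes no time and is no camera call; for the wrist camera it gives the pose at the moment of the call.
- env.job_done(): hands the job in; it is judged then, once.
The state is a dict: "t": time; "joints": joint angles; "qvel": joint speeds; "tau": joint torques, N m; "eef_pos": TCP position; "tcp_rot": TCP orientation; "ft_force": force on the tool from outside, world axes, zero at the start; "moment": the same for the moment, N m; "opening": opening from 0.0 (shut) to 1.0 (fully open); "grip_force": force on a finger pad.
Only numpy, scipy, OpenCV 4.12 (cv2) and the standard library are available. Lean on these libraries where they do the work, as an engineer would, in place of code of your own. Each camera call takes 0.05 s, during which the arm holds its last target. There are 200 camera calls.

## Working session

There is one attempt and no reset: what is moved stays moved. The work goes in short steps, Python scripts to look and compute and a tool call to move; the robot and the scene stay as the last step left them, time stands still between calls to the robot, and variables do not carry over. Pictures are saved under pics/ and viewed, at most 14 in all, crops included, and the job is handed in when it is done.

Besides the shell and the picture viewer there is one more tool, called after "Request:" by a JSON object that holds its "name" and its "arguments". step_arm: Moves the arm, as the interface text tells. Its arguments: {"type":"object","properties":{"plan":{"type":"array"}},"required":["plan"]}

```bash
mkdir -p pics; cat > h.py <<'E'
import numpy as np, cv2
from cell import env
def ray(cal,u,v):
    K=np.array(cal["K"]);E=np.array(cal["extrinsics"])
    d=np.linalg.inv(K)@[u,v,1]; d=np.array([d[0],-d[1],-d[2]])
    R=E[:3,:3];return -R.T@E[:3,3], R.T@d
def onz(cal,u,v,z):
    o,d=ray(cal,u,v);return o+d*(z-o[2])/d[2]
def proj(cal,p):
    K=np.array(cal["K"]);E=np.array(cal["extrinsics"]);c=E[:3,:3]@p+E[:3,3]
    q=K@[c[0],-c[1],-c[2]];return q[:2]/q[2]
E
python3 - <<'E'
from h import *
for n in("top","scene"):
    im=env.read_camera(n);cv2.imwrite(f"pics/{n}0.png",im);c=env.get_calibration(n);print(n,{k:(np.round(v,3).tolist()) for k,v in c.items()})
s=env.state();print(s["t"],s["eef_pos"],s["tcp_rot"],s["opening"])
E
```

```text
top {'K': [[438.307, 0.0, 321.492], [0.0, 438.307, 193.928], [0.0, 0.0, 1.0]], 'extrinsics': [[-0.152, -0.988, -0.005, 156.408], [0.966, -0.15, 0.213, -524.505], [-0.211, 0.027, 0.977, -1057.685], [0.0, 0.0, 0.0, 1.0]]}
scene {'K': [[503.877, 0.0, 314.814], [0.0, 503.877, 195.58], [0.0, 0.0, 1.0]], 'extrinsics': [[-0.829, -0.559, 0.021, 485.004], [0.396, -0.559, 0.729, -168.828], [-0.396, 0.613, 0.684, -1073.204], [0.0, 0.0, 0.0, 1.0]]}
0.1 [ 146.01765891 -607.50130041  214.13302631] [-3.14066383e+00 -1.10250795e-04  2.35819248e-01] 0.9965475709968005
```

View pics/top0.png

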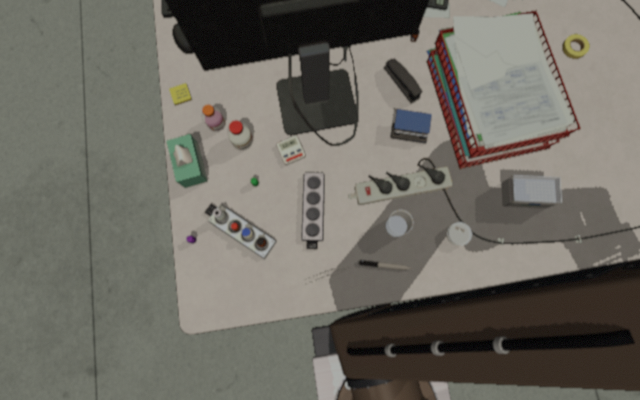

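View pics/scene0.png

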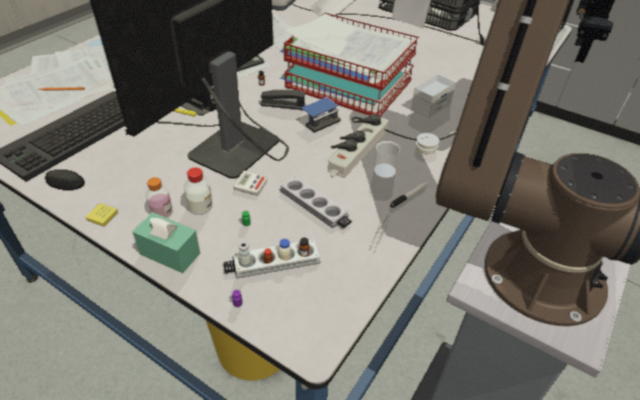

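The top view shows the white rack (tab at 211,210). From the tab the row runs crimp (221,214), small red (235,225), clear with blue cap (247,233), amber with black cap (261,243). The metal tray is at (313,207) with its tab at (312,244). The green (254,182) and purple (191,239) vials are look-alikes. I'll confirm the identities in an enlarged crop.

```bash
python3 - <<'E'
from h import *
im=cv2.imread("pics/top0.png");c=env.get_calibration("top")
s=cv2.imread("pics/scene0.png")
a=cv2.resize(im[160:270,180:340],None,fx=5,fy=5,interpolation=cv2.INTER_CUBIC)
b=cv2.resize(s[175:285,215:375],None,fx=5,fy=5,interpolation=cv2.INTER_CUBIC)
cv2.imwrite("pics/cropt.png",a);cv2.imwrite("pics/crops.png",b)
for n,u,v,z in[("rtab",211,210,12),("crimp",221,214,62),("small",235,225,40),("blue",247,233,54),("amber",261,243,49),("t1",312.5,230,20),("t4",314,182,20),("ttab",312,245,12),("beaker",398,224,40),("petri",460,234,31),("timer",290,150,18)]:
    print(n,onz(c,u,v,z).round(0))
E
```

```text
rtab [554. 367.  12.]
crimp [529. 332.  62.]
small [500. 304.  40.]
blue [472. 274.  54.]
amber [443. 243.  49.]
t1 [460. 111.  20.]
t4 [585.  88.  20.]
ttab [422. 118.  12.]
beaker [ 439. -106.   40.]
petri [ 390. -259.   31.]
timer [683. 139.  18.]
```

View pics/cropt.png

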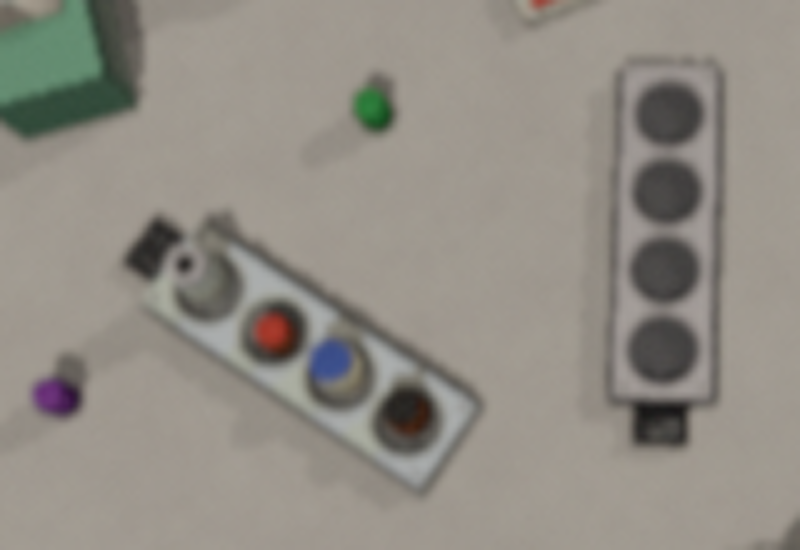

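View pics/crops.png

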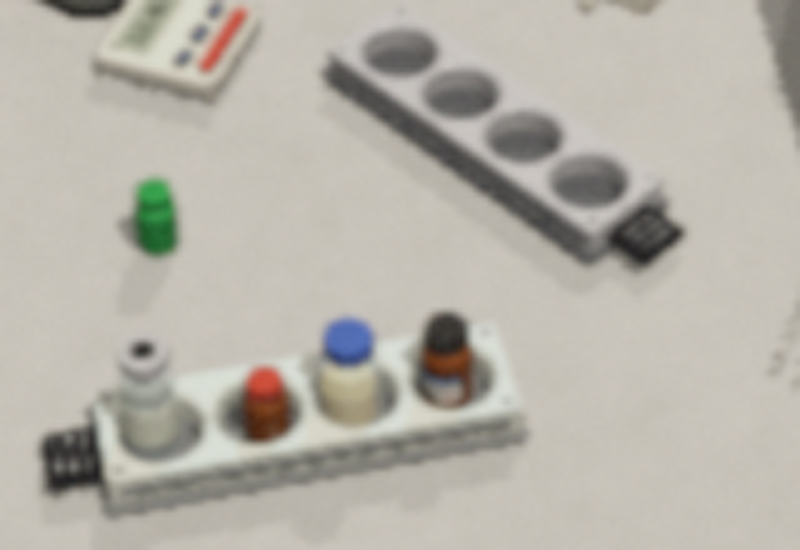

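The crops confirm the row order from the tab: crimp, small red, clear with blue cap, amber. The vials stand off-centre in their pockets.

```bash
cat >> h.py <<'E'
def tri(p,q):
    ct,cs=env.get_calibration("top"),env.get_calibration("scene")
    o1,d1=ray(ct,*p);o2,d2=ray(cs,*q)
    t=np.linalg.lstsq(np.c_[d1,-d2],o2-o1,rcond=None)[0];a=o1+t[0]*d1;b=o2+t[1]*d2
    return (a+b)/2,np.linalg.norm(a-b)
def rel(target,yawdeg):
    s=env.state();p=s["eef_pos"];y=s["tcp_rot"][2]
    d=np.array(target)-p;R=np.array([[np.cos(y),np.sin(y),0],[np.sin(y),-np.cos(y),0],[0,0,-1]])
    return (R.T@d).round(1), round(-(yawdeg-np.degrees(y)),1)
E
python3 - <<'E'
from h import *
ct,cs=env.get_calibration("top"),env.get_calibration("scene")
T=lambda x,y:((x+.5)/5-.5+180,(y+.5)/5-.5+160)
S=lambda x,y:((x+.5)/5-.5+215,(y+.5)/5-.5+175)
for n,t,s,z in[("crimp",(184,264),(144,347),66),("small",(273,329),(265,376),40),("blue",(330,359),(348,331),54),("amber",(405,400),(447,326),49),
 ("t1",(662,349),(589,181),20),("t2",(664,269),(524,136),20),("t3",(666,190),(461,93),20),("t4",(669,112),(400,52),20),
 ("r1",(208,285),(160,425),20),("r4",(407,414),(447,377),20)]:
    a,e=tri(T(*t),S(*s));print(n,onz(ct,*T(*t),z).round(1)[:2],onz(cs,*S(*s),z).round(1)[:2],a.round(1),round(e,1))
print(rel([540,-160,215],0))
E
```

```text
crimp [533.8 341.8] [534.1 339.7] [533.  341.2  68.3] 0.6
small [498.9 306.1] [498.7 306.6] [499.  306.2  39.5] 0.1
blue [477. 277.] [477.6 276.3] [477.  276.9  54.9] 0.3
amber [451.5 243. ] [447.8 246.4] [451.2 243.1  44.2] 2.0
t1 [461.2 112. ] [460.  113.2] [461.1 111.9  18.4] 0.7
t2 [502.5 104.8] [501.4 105.5] [502.4 104.7  18.9] 0.7
t3 [544.   97.6] [542.8  98.2] [543.8  97.4  19. ] 0.8
t4 [585.4  89.8] [584.   91.2] [585.5  89.6  18.1] 0.7
r1 [530.5 340.7] [529.4 340.2] [530.  340.4  20.1] 1.1
r4 [448.  246.5] [445.7 249.1] [448.  246.7  16.4] 1.1
(array([ 487.6, -343.1,   -0.9]), np.float64(13.5))
```

Request:
{"name": "step_arm", "arguments": {"plan": [[[488,-343,0,-35,0.2],[488,-343,0,-35,0.2],[488,-343,0,-35,0.2],[488,-343,0,-35,0.2],[488,-343,0,-35,0.2],[488,-343,0,-35,0.2],[488,-343,0,-35,0.2],[488,-343,0,-35,0.2]]]}}

```text
t: 0.77
eef_pos: [367.3, -355.8, 214.6]
tcp_rot: [-3.141, 0.0, 0.846]
ft_force: [2.2, -0.4, 0.5]
opening: 0.602
grip_force: 0.0
```

```bash
python3 - <<'E'
from h import *
s=env.state();print(s["t"],s["eef_pos"],s["tcp_rot"],s["opening"]);print(rel([540,-160,215],48.3),rel([533.8,341,150],48.3))
E
```

```text
0.7667 [ 367.27474319 -355.84540391  214.5661596 ] [-3.14144136e+00  3.32576206e-05  8.46479675e-01] 0.601911016352308
(array([261.1,  -0.4,  -0.4]), np.float64(0.2)) (array([ 632.2, -337. ,   64.6]), np.float64(0.2))
```

Request:
{"name": "step_arm", "arguments": {"plan": [[[261,0,0,0,0.2],[261,0,0,0,0.2],[261,0,0,0,0.2],[261,0,0,0,0.2],[261,0,0,0,0.2],[261,0,0,0,0.2],[632,-337,65,0,0.2],[632,-337,65,0,0.2]]]}}

```text
t: 1.43
eef_pos: [532.8, -85.9, 203.4]
tcp_rot: [-3.141, 0.0, 0.847]
ft_force: [0.1, 0.5, 0.2]
opening: 0.601
grip_force: 0.0
```

```bash
python3 - <<'E'
from h import *
s=env.state();print(s["t"],s["eef_pos"],s["tcp_rot"],s["opening"]);print(rel([533.8,341,120],48.3))
E
```

```text
1.4333 [532.8443466  -85.90482738 203.36732184] [-3.14147258e+00  1.44641591e-04  8.46820684e-01] 0.6009342061767899
(array([ 320.5, -282.1,   83.4]), np.float64(0.2))
```

Request:
{"name": "step_arm", "arguments": {"plan": [[[315,-277,80,0,0.2],[315,-277,80,0,0.2],[315,-277,80,0,0.2],[315,-277,80,0,0.2],[315,-277,80,0,0.2],[315,-277,80,0,0.2],[315,-277,80,0,0.2],[315,-277,80,0,0.2]]]}}

```text
t: 2.1
eef_pos: [532.6, 241.8, 141.0]
tcp_rot: [-3.141, 0.0, 0.847]
ft_force: [1.6, -0.6, 0.4]
opening: 0.602
grip_force: 0.0
```

Request:
{"name": "step_arm", "arguments": {"plan": [[[88,-78,23,0,0.2],[88,-78,23,0,0.2],[88,-78,23,0,0.2],[88,-78,23,0,0.2],[88,-78,23,0,0.2]]]}}

```text
t: 2.52
eef_pos: [532.0, 358.8, 117.4]
tcp_rot: [-3.141, 0.002, 0.85]
ft_force: [-0.6, 0.1, -0.1]
opening: 0.596
grip_force: 0.0
```

```bash
python3 - <<'E'
from h import *
s=env.state();print(s["t"],s["eef_pos"],s["tcp_rot"],s["opening"]);print(rel([533.8,341,36],48.3))
cv2.imwrite("pics/w1.png",env.read_camera("wrist"))
c=env.get_calibration("wrist")
for p in([533.8,341,66],[499,306,40],[477,276.6,54],[449.5,245,49]):print(proj(c,np.array(p)).round())
E
```

```text
2.5167 [532.02215243 358.79766969 117.39006026] [-3.14110041e+00  1.63550623e-03  8.49570143e-01] 0.5960966128603324
(array([-12.2,  13.1,  81.4]), np.float64(0.4))
[336. 236.]
[331. 279.]
[334. 325.]
[334. 362.]
```

View pics/w1.png

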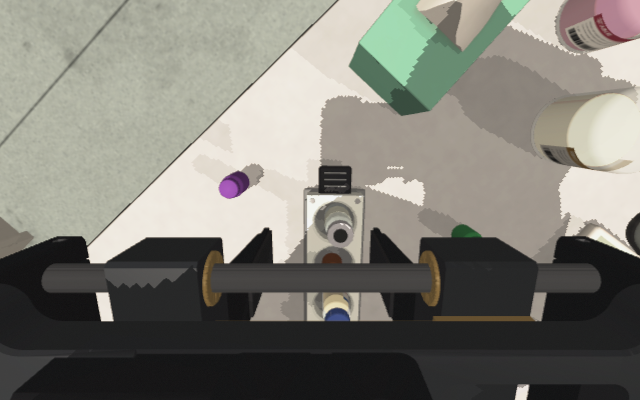

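Crimp cap is at (340,236), predicted (336,236), and the rack axis is vertical in the image, so position and yaw are good. The tool is about 18 mm off; I correct that, then check before descending.

Request:
{"name": "step_arm", "arguments": {"plan": [[[-12,13,30,0,0.2],[-12,13,30,0,0.2],[-12,13,30,0,0.2],[-12,13,30,0,0.2]]]}}

```text
t: 2.9
eef_pos: [535.4, 339.1, 89.6]
tcp_rot: [3.141, -0.001, 0.845]
ft_force: [-0.5, 0.6, 0.5]
opening: 0.599
grip_force: 0.0
```

```bash
python3 - <<'E'
from h import *
print(env.state()["eef_pos"],rel([533.8,341,24],48.3))
im=env.read_camera("wrist");c=env.get_calibration("wrist")
print(proj(c,np.array([533.8,341,66.])))
cv2.imwrite("pics/w2.png",im)
E
```

```text
[535.39512837 339.14634345  89.56482359] (array([ 0.3, -2.4, 65.6]), np.float64(0.1))
[317.08382678 233.35555548]
```

View pics/w2.png

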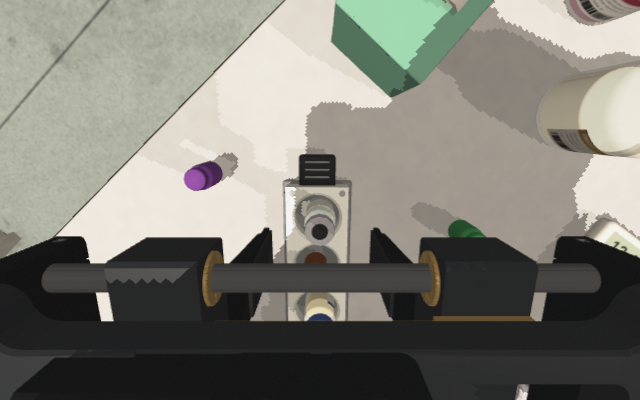

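Cap at (320,232) is centred between the fingers, so I go straight down.

Request:
{"name": "step_arm", "arguments": {"plan": [[[0,-1,30,0,0.2],[0,-1,55,0,0.2],[0,-1,65,0,0.2],[0,-1,65,0,0.2],[0,-1,65,0,0.2],[0,-1,65,0,0.2]]]}}

```text
t: 3.45
eef_pos: [534.7, 340.8, 25.2]
tcp_rot: [3.141, -0.002, 0.847]
ft_force: [0.4, 0.2, -0.2]
opening: 0.599
grip_force: 0.0
```

Request:
{"name": "step_arm", "arguments": {"plan": [[[0,0,0,0,-1],[0,0,0,0,-1],[0,0,0,0,-1],[0,0,0,0,-1],[0,0,0,0,-1],[0,0,0,0,-1]]]}}

```text
t: 3.95
eef_pos: [534.0, 340.4, 23.7]
tcp_rot: [3.141, 0.0, 0.847]
ft_force: [1.0, -0.5, -0.3]
opening: 0.238
grip_force: 11.7
```

Request:
{"name": "step_arm", "arguments": {"plan": [[[0,0,-10,0,-1],[0,0,-30,0,-1],[0,0,-60,0,-1],[0,0,-75,0,-1],[0,0,-75,0,-1]]]}}

```text
t: 4.37
eef_pos: [535.4, 341.1, 102.8]
tcp_rot: [3.139, -0.005, 0.847]
ft_force: [0.9, -0.4, -0.2]
opening: 0.237
grip_force: 30.0
```

Request:
{"name": "step_arm", "arguments": {"plan": [[[-219,97,-75,57,-1],[-219,97,-75,57,-1],[-219,97,-75,57,-1],[-219,97,-75,57,-1],[-219,97,-75,57,-1],[-219,97,-75,57,-1],[-219,97,-75,57,-1],[-219,97,-75,57,-1]]]}}

```text
t: 5.03
eef_pos: [461.2, 110.2, 174.4]
tcp_rot: [-3.141, -0.001, -0.158]
ft_force: [0.2, -0.1, -1.1]
opening: 0.236
grip_force: 30.0
```

```bash
python3 - <<'E'
from h import *
s=env.state();print(s["opening"],s["grip_force"],s["eef_pos"],rel([461,112.2,24],-10.1))
E
```

```text
0.236462400979862 29.992578687379137 [461.18326462 110.16458699 174.44059771] (array([ -0.5,  -2. , 150.4]), np.float64(1.1))
```

Request:
{"name": "step_arm", "arguments": {"plan": [[[0,-2,40,1,-1],[0,-2,80,1,-1],[0,-2,100,1,-1],[0,-2,105,1,-1],[0,-2,105,1,-1],[0,-2,105,1,-1]]]}}

```text
t: 5.53
eef_pos: [462.2, 114.1, 69.3]
tcp_rot: [3.142, -0.0, -0.166]
ft_force: [0.0, -0.0, -0.6]
opening: 0.233
grip_force: 30.0
```

```bash
python3 - <<'E'
from h import *
s=env.state();print(s["eef_pos"],rel([461,112.2,24],-10.1))
cv2.imwrite("pics/w3.png",env.read_camera("wrist"))
E
```

```text
[462.20982951 114.11221549  69.2657349 ] (array([-0.9,  2.1, 45.3]), np.float64(0.6))
```

View pics/w3.png

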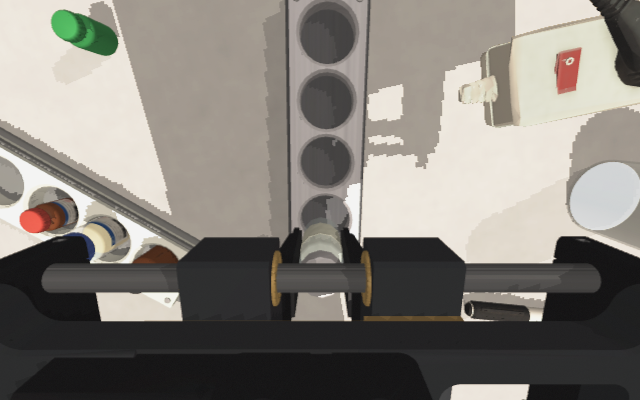

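Tray centreline at ~x=327 against vial at 322, which agrees with the 2 mm correction. I lower the vial gently.

Request:
{"name": "step_arm", "arguments": {"plan": [[[-1,2,15,1,-1],[-1,2,30,1,-1],[-1,2,38,1,-1],[-1,2,42,1,-1],[-1,2,44,1,-1],[-1,2,45,1,-1],[-1,2,45,1,-1],[-1,2,45,1,-1]]]}}

```text
t: 6.25
eef_pos: [460.8, 112.3, 24.1]
tcp_rot: [-3.141, -0.001, -0.183]
ft_force: [0.4, 0.6, -0.9]
opening: 0.235
grip_force: 30.0
```

Request:
{"name": "step_arm", "arguments": {"plan": [[[0,0,0.7,0,-1],[0,0,0.7,0,-1],[0,0,0.7,0,-1],[0,0,0.7,0,-1]]]}}

```text
t: 6.58
eef_pos: [460.9, 112.3, 23.6]
tcp_rot: [-3.141, -0.001, -0.183]
ft_force: [-0.2, -1.2, 7.8]
opening: 0.236
grip_force: 30.0
```

Request:
{"name": "step_arm", "arguments": {"plan": [[[0,0,0,0,-0.45],[0,0,0,0,-0.4],[0,0,0,0,-0.2],[0,0,0,0,0],[0,0,0,0,0.2]]]}}

```text
t: 7.0
eef_pos: [460.5, 112.2, 22.9]
tcp_rot: [3.141, 0.0, -0.183]
ft_force: [-0.4, -0.3, -1.0]
opening: 0.454
grip_force: 0.0
```

Request:
{"name": "step_arm", "arguments": {"plan": [[[0,0,-20,0,0.2],[0,0,-50,0,0.2],[0,0,-80,0,0.2],[0,0,-80,0,0.2],[0,0,-80,0,0.2]]]}}

```text
t: 7.42
eef_pos: [461.1, 112.3, 104.0]
tcp_rot: [-3.141, -0.003, -0.183]
ft_force: [-0.6, -0.4, 0.7]
opening: 0.601
grip_force: 0.0
```

```bash
python3 - <<'E'
from h import *
s=env.state();print(s["t"],s["eef_pos"],s["opening"],rel([499,306.3,106],48.3))
cv2.imwrite("pics/w4.png",env.read_camera("wrist"))
E
```

```text
7.4167 [461.1342471  112.32567469 104.03092588] 0.6005052641178897 (array([   1.9, -197.6,   -2. ]), np.float64(-58.8))
```

View pics/w4.png

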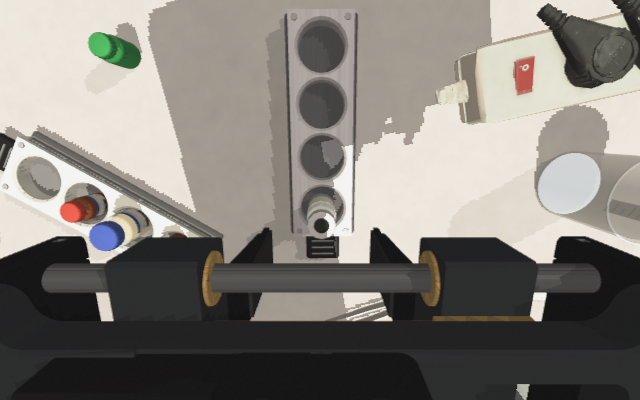

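The crimp vial stands upright in the tab pocket (320,225). Next is the small red one.

Request:
{"name": "step_arm", "arguments": {"plan": [[[2,-198,-2,-58.5,0.2],[2,-198,-2,-58.5,0.2],[2,-198,-2,-58.5,0.2],[2,-198,-2,-58.5,0.2],[2,-198,-2,-58.5,0.2],[2,-198,-2,-58.5,0.2],[2,-198,-2,-58.5,0.2],[2,-198,-2,-58.5,0.2]]]}}

```text
t: 8.13
eef_pos: [497.7, 307.0, 102.7]
tcp_rot: [-3.14, 0.003, 0.824]
ft_force: [0.6, 0.4, 0.1]
opening: 0.598
grip_force: 0.0
```

Request:
{"name": "step_arm", "arguments": {"plan": [[[0,0,0,-1.2,0.2],[0,0,0,-1.2,0.2]]]}}

```text
t: 8.3
eef_pos: [498.1, 306.3, 103.5]
tcp_rot: [-3.141, 0.002, 0.836]
ft_force: [0.1, -0.1, -0.3]
opening: 0.596
grip_force: 0.0
```

```bash
python3 - <<'E'
from h import *
s=env.state();print(s["t"],s["eef_pos"],s["opening"],rel([499,306.3,23],48.3))
im=env.read_camera("wrist");c=env.get_calibration("wrist")
print(proj(c,np.array([499,306.3,40.])))
h=cv2.cvtColor(im,cv2.COLOR_BGR2HSV);m=(((h[...,0]<8)|(h[...,0]>172))&(h[...,1]>150)&(h[...,2]>90)).astype(np.uint8)
n,l,st,ce=cv2.connectedComponentsWithStats(m)
print([(st[i].tolist(),onz(c,*ce[i],38).round(1)) for i in range(1,n) if st[i,4]>60])
E
```

```text
8.3 [498.0937514  306.31373032 103.49913155] 0.5964324001043176 (array([ 0.6,  0.7, 80.5]), np.float64(-0.4))
[321.27552275 216.16033108]
[([313, 203, 21, 21, 342], array([501.4, 307. ,  38. ])), ([576, 214, 44, 34, 488], array([655.4, 148.1,  38. ]))]
```

Request:
{"name": "step_arm", "arguments": {"plan": [[[1.5,1,30,0,0.2],[1.5,1,60,0,0.2],[1.5,1,75,0,0.2],[1.5,1,81,0,0.2],[1.5,1,81,0,0.2],[1.5,1,81,0,0.2]]]}}

```text
t: 8.85
eef_pos: [500.6, 307.0, 24.2]
tcp_rot: [3.141, -0.0, 0.836]
ft_force: [0.6, 0.1, 0.6]
opening: 0.601
grip_force: 0.0
```

Request:
{"name": "step_arm", "arguments": {"plan": [[[0,0,0,0,-1],[0,0,0,0,-1],[0,0,0,0,-1],[0,0,0,0,-1],[0,0,0,0,-1],[0,0,0,0,-1],[0,0,0,0,-1]]]}}

```text
t: 9.43
eef_pos: [500.3, 307.0, 24.0]
tcp_rot: [3.141, -0.0, 0.838]
ft_force: [-0.1, 0.9, 1.2]
opening: 0.188
grip_force: 30.0
```

Request:
{"name": "step_arm", "arguments": {"plan": [[[0,0,-10,0,-1],[0,0,-30,0,-1],[0,0,-55,0,-1],[0,0,-75,0,-1],[0,0,-75,0,-1],[0,0,-75,0,-1]]]}}

```text
t: 9.93
eef_pos: [500.6, 307.2, 100.3]
tcp_rot: [3.141, -0.002, 0.838]
ft_force: [-0.4, -0.3, -0.7]
opening: 0.188
grip_force: 30.0
```

```bash
python3 - <<'E'
from h import *
s=env.state();print(s["t"],s["eef_pos"],s["opening"],rel([502.3,105,100],-10.3))
im=env.read_camera("wrist");cv2.imwrite("pics/w5.png",im)
E
```

```text
9.9333 [500.64970599 307.19603753 100.25444528] 0.18822684482697782 (array([-149.2,  136.5,    0.3]), np.float64(58.3))
```

View pics/w5.png

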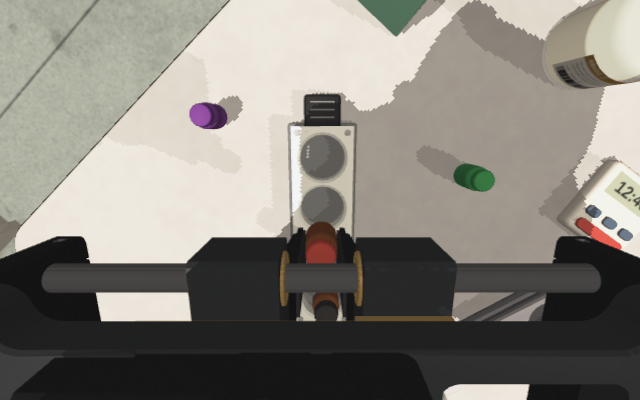

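The small vial is held by its cap or shoulder (cap about 320,248, body behind it at 320,230) and looks upright. The two emptied pockets are clear. Moving to pocket 2.

Request:
{"name": "step_arm", "arguments": {"plan": [[[-149,136,0,58,-1],[-149,136,0,58,-1],[-149,136,0,58,-1],[-149,136,0,58,-1],[-149,136,0,58,-1],[-149,136,0,58,-1],[-149,136,0,58,-1],[-149,136,0,58,-1]]]}}

```text
t: 10.65
eef_pos: [501.2, 104.3, 97.9]
tcp_rot: [3.141, 0.002, -0.17]
ft_force: [-0.3, 0.2, -0.1]
opening: 0.19
grip_force: 30.0
```

Request:
{"name": "step_arm", "arguments": {"plan": [[[0,0,20,0.7,-1],[0,0,30,0.7,-1],[0,0,30,0.7,-1],[0,0,30,0.7,-1]]]}}

```text
t: 10.98
eef_pos: [501.1, 105.3, 68.1]
tcp_rot: [3.141, 0.002, -0.173]
ft_force: [0.5, 0.5, 0.1]
opening: 0.193
grip_force: 30.0
```

```bash
python3 - <<'E'
from h import *
s=env.state();print(s["t"],s["eef_pos"],s["opening"],rel([502.3,105,24],-10.3))
w=env.read_camera("wrist")[:, 200:440];a=env.read_camera("scene")[140:260,240:400]
w=cv2.resize(w,(300,500));a=cv2.resize(a,None,fx=3,fy=3,interpolation=cv2.INTER_CUBIC)
o=np.zeros((500,790,3),np.uint8);o[:,:300]=w;o[:360,305:785]=a;cv2.imwrite("pics/c6.png",o)
E
```

```text
10.9833 [501.11293039 105.29660469  68.05812468] 0.19257994247453883 (array([ 1.2,  0.1, 44.1]), np.float64(0.4))
```

View pics/c6.png

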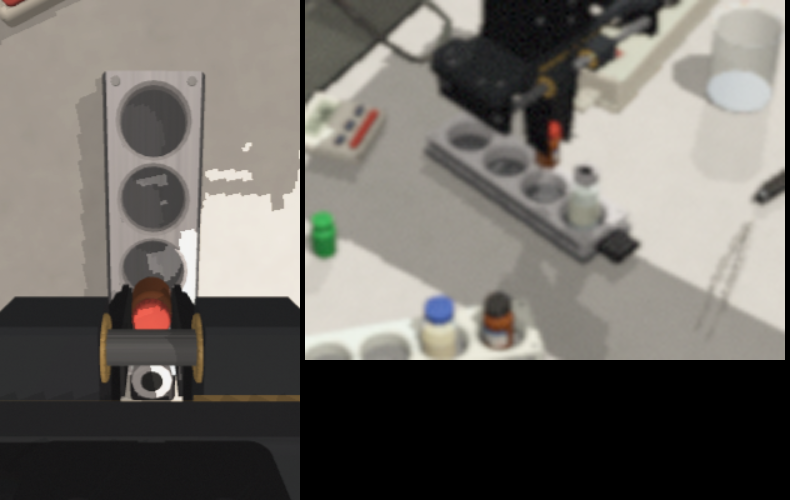

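The small vial hangs upright over pocket 2, and the crimp vial stands upright in pocket 1. Lowering.

Request:
{"name": "step_arm", "arguments": {"plan": [[[1,0,15,0.4,-1],[1,0,30,0.4,-1],[1,0,38,0.4,-1],[1,0,42,0.4,-1],[1,0,43.5,0.4,-1],[1,0,44,0.4,-1],[1,0,44,0.4,-1],[1,0,44,0.4,-1]]]}}

```text
t: 11.75
eef_pos: [503.0, 105.1, 25.5]
tcp_rot: [-3.141, -0.001, -0.181]
ft_force: [0.0, -0.5, -0.5]
opening: 0.185
grip_force: 30.0
```

Request:
{"name": "step_arm", "arguments": {"plan": [[[0,0,0.5,0,-1],[0,0,0.5,0,-1],[0,0,0.5,0,-1]]]}}

```text
t: 12.0
eef_pos: [502.8, 105.1, 24.6]
tcp_rot: [-3.142, -0.0, -0.181]
ft_force: [0.1, -0.3, -1.2]
opening: 0.185
grip_force: 30.0
```

Request:
{"name": "step_arm", "arguments": {"plan": [[[0,0,0.6,0,-1],[0,0,0.6,0,-1],[0,0,0.6,0,-1]]]}}

```text
t: 12.25
eef_pos: [502.8, 105.1, 24.0]
tcp_rot: [3.142, -0.0, -0.181]
ft_force: [-0.2, 0.5, 3.1]
opening: 0.19
grip_force: 30.0
```

Request:
{"name": "step_arm", "arguments": {"plan": [[[0,0,0,0,-0.55],[0,0,0,0,-0.5],[0,0,0,0,-0.3],[0,0,0,0,0],[0,0,0,0,0.2]]]}}

```text
t: 12.67
eef_pos: [502.6, 105.1, 23.7]
tcp_rot: [3.141, 0.0, -0.181]
ft_force: [0.4, -0.9, -0.3]
opening: 0.405
grip_force: 0.0
```

Request:
{"name": "step_arm", "arguments": {"plan": [[[0,0,-20,0,0.2],[0,0,-50,0,0.2],[0,0,-80,0,0.2],[0,0,-80,0,0.2],[0,0,-80,0,0.2]]]}}

```text
t: 13.08
eef_pos: [503.2, 105.2, 105.0]
tcp_rot: [-3.141, -0.003, -0.181]
ft_force: [-0.9, -0.5, 0.0]
opening: 0.601
grip_force: 0.0
```

```bash
python3 - <<'E'
from h import *
s=env.state();print(s["t"],s["eef_pos"],s["opening"],rel([477,276.6,106],48.3))
E
```

```text
13.0833 [503.22155932 105.17078676 104.98023089] 0.6014595416985133 (array([ -56.7, -163.9,   -1. ]), np.float64(-58.7))
```

Request:
{"name": "step_arm", "arguments": {"plan": [[[-57,-164,0,-58.7,0.2],[-57,-164,0,-58.7,0.2],[-57,-164,0,-58.7,0.2],[-57,-164,0,-58.7,0.2],[-57,-164,0,-58.7,0.2],[-57,-164,0,-58.7,0.2],[-57,-164,0,-58.7,0.2],[-57,-164,0,-58.7,0.2]]]}}

```text
t: 13.75
eef_pos: [475.3, 276.9, 102.1]
tcp_rot: [-3.141, 0.002, 0.826]
ft_force: [0.2, 0.0, -0.7]
opening: 0.6
grip_force: 0.0
```

Request:
{"name": "step_arm", "arguments": {"plan": [[[0,0,0,-1,0.2],[0,0,0,-1,0.2],[0,0,0,-1,0.2]]]}}

```text
t: 14.0
eef_pos: [475.9, 276.5, 103.1]
tcp_rot: [-3.141, 0.001, 0.832]
ft_force: [0.4, -0.4, 0.4]
opening: 0.596
grip_force: 0.0
```

```bash
python3 - <<'E'
from h import *
s=env.state();print(s["t"],s["eef_pos"],s["opening"],rel([477,276.6,24],48.3))
im=env.read_camera("wrist");c=env.get_calibration("wrist")
print(proj(c,np.array([477,276.6,54.])))
h=cv2.cvtColor(im,cv2.COLOR_BGR2HSV);m=((abs(h[...,0].astype(int)-115)<14)&(h[...,1]>110)&(h[...,2]>50)).astype(np.uint8)
n,l,st,ce=cv2.connectedComponentsWithStats(m)
print([(st[i].tolist(),onz(c,*ce[i],52).round(1)) for i in range(1,n) if st[i,4]>60])
t=env.read_camera("top");cv2.imwrite("pics/c7.png",cv2.resize(t[160:270,180:340],None,fx=5,fy=5,interpolation=cv2.INTER_CUBIC))
E
```

```text
14.0 [475.9416007  276.50754634 103.05734218] 0.5964016128708546 (array([ 0.8,  0.7, 79.1]), np.float64(-0.6))
[321.36844793 221.25996902]
[([310, 203, 28, 30, 626], array([479.6, 277.2,  52. ]))]
```

Request:
{"name": "step_arm", "arguments": {"plan": [[[2,1.5,30,-0.5,0.2],[2,1.5,60,-0.5,0.2],[2,1.5,74,-0.5,0.2],[2,1.5,79,-0.5,0.2],[2,1.5,79,-0.5,0.2],[2,1.5,79,-0.5,0.2]]]}}

```text
t: 14.6
eef_pos: [478.9, 277.3, 25.3]
tcp_rot: [3.141, -0.0, 0.844]
ft_force: [0.5, -0.5, 1.5]
opening: 0.599
grip_force: 0.0
```

Request:
{"name": "step_arm", "arguments": {"plan": [[[0,0,0,0,-1],[0,0,0,0,-1],[0,0,0,0,-1],[0,0,0,0,-1],[0,0,0,0,-1],[0,0,0,0,-1],[0,0,0,0,-1]]]}}

```text
t: 15.18
eef_pos: [478.7, 277.2, 25.0]
tcp_rot: [3.141, -0.0, 0.845]
ft_force: [-0.6, -0.5, 4.9]
opening: 0.26
grip_force: 30.0
```

Request:
{"name": "step_arm", "arguments": {"plan": [[[0,0,-10,0,-1],[0,0,-30,0,-1],[0,0,-55,0,-1],[0,0,-75,0,-1],[0,0,-75,0,-1],[0,0,-75,0,-1]]]}}

```text
t: 15.68
eef_pos: [479.0, 277.3, 101.0]
tcp_rot: [3.141, -0.002, 0.845]
ft_force: [0.1, 0.4, -0.6]
opening: 0.262
grip_force: 30.0
```

```bash
python3 - <<'E'
from h import *
s=env.state();print(s["t"],s["eef_pos"],s["opening"],rel([543.6,97.7,100],-10.3))
E
```

```text
15.6833 [478.96428248 277.32653086 101.02347925] 0.2624597658903144 (array([-91.4, 167.6,   1. ]), np.float64(58.7))
```

Request:
{"name": "step_arm", "arguments": {"plan": [[[-91,168,0,58.5,-1],[-91,168,0,58.5,-1],[-91,168,0,58.5,-1],[-91,168,0,58.5,-1],[-91,168,0,58.5,-1],[-91,168,0,58.5,-1],[-91,168,0,58.5,-1],[-91,168,0,58.5,-1]]]}}

```text
t: 16.35
eef_pos: [543.4, 96.8, 98.7]
tcp_rot: [3.141, 0.002, -0.163]
ft_force: [-0.4, -0.3, -0.2]
opening: 0.259
grip_force: 30.0
```

Request:
{"name": "step_arm", "arguments": {"plan": [[[0,0,20,1,-1],[0,0,30,1,-1],[0,0,30,1,-1],[0,0,30,1,-1]]]}}

```text
t: 16.68
eef_pos: [543.3, 97.6, 68.9]
tcp_rot: [3.141, 0.002, -0.171]
ft_force: [1.1, -0.5, 0.6]
opening: 0.257
grip_force: 30.0
```

```bash
python3 - <<'E'
from h import *
s=env.state();print(s["t"],s["eef_pos"],s["opening"],rel([543.6,97.7,25],-10.3))
w=env.read_camera("wrist")[:, 200:440];a=env.read_camera("scene")[140:260,240:400]
w=cv2.resize(w,(300,500));a=cv2.resize(a,None,fx=3,fy=3,interpolation=cv2.INTER_CUBIC)
o=np.zeros((500,790,3),np.uint8);o[:,:300]=w;o[:360,305:785]=a;cv2.imwrite("pics/c8.png",o)
E
```

```text
16.6833 [543.27812252  97.59206808  68.89465998] 0.2567899058943567 (array([ 0.3, -0.2, 43.9]), np.float64(0.5))
```

View pics/c8.png

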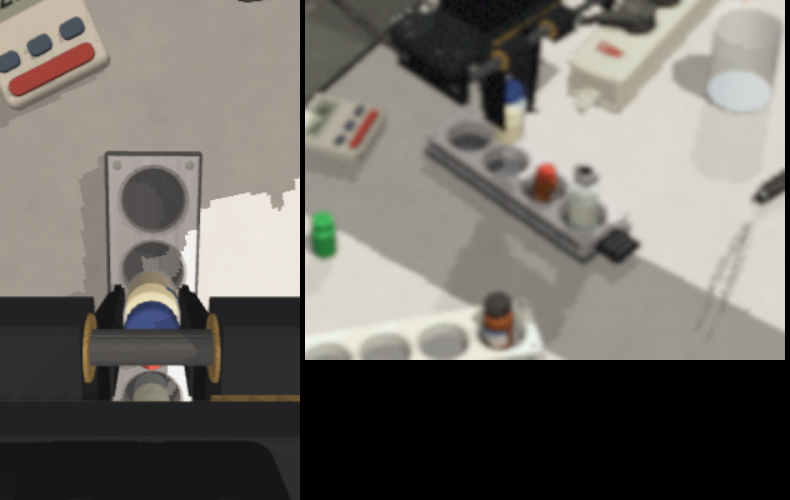

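The red and crimp vials stand upright in pockets 2 and 1. The clear vial hangs upright above pocket 3, so I lower it.

Request:
{"name": "step_arm", "arguments": {"plan": [[[0.5,0,15,0.4,-1],[0.5,0,30,0.4,-1],[0.5,0,37,0.4,-1],[0.5,0,41,0.4,-1],[0.5,0,42.5,0.4,-1],[0.5,0,43,0.4,-1],[0.5,0,43,0.4,-1],[0.5,0,43,0.4,-1]]]}}

```text
t: 17.45
eef_pos: [544.6, 97.5, 27.4]
tcp_rot: [-3.141, -0.001, -0.179]
ft_force: [-0.1, 0.7, -0.4]
opening: 0.257
grip_force: 30.0
```

Request:
{"name": "step_arm", "arguments": {"plan": [[[0,0,0.7,0,-1],[0,0,0.7,0,-1],[0,0,0.7,0,-1]]]}}

```text
t: 17.7
eef_pos: [544.4, 97.5, 26.3]
tcp_rot: [3.142, -0.0, -0.18]
ft_force: [0.3, 0.5, -0.7]
opening: 0.261
grip_force: 30.0
```

Request:
{"name": "step_arm", "arguments": {"plan": [[[0,0,0.8,0,-1],[0,0,0.8,0,-1],[0,0,0.8,0,-1]]]}}

```text
t: 17.95
eef_pos: [544.3, 97.5, 25.3]
tcp_rot: [3.141, 0.0, -0.18]
ft_force: [-0.2, -0.5, -0.3]
opening: 0.263
grip_force: 30.0
```

Request:
{"name": "step_arm", "arguments": {"plan": [[[0,0,0.5,0,-1],[0,0,0.5,0,-1],[0,0,0.5,0,-1]]]}}

```text
t: 18.2
eef_pos: [544.4, 97.5, 25.0]
tcp_rot: [3.142, -0.0, -0.18]
ft_force: [-1.6, -1.0, 5.2]
opening: 0.262
grip_force: 30.0
```

Contact force 5.2 N: the foot is on the floor. Releasing.

Request:
{"name": "step_arm", "arguments": {"plan": [[[0,0,0,0,-0.4],[0,0,0,0,-0.35],[0,0,0,0,-0.2],[0,0,0,0,0],[0,0,0,0,0.2]]]}}

```text
t: 18.62
eef_pos: [544.3, 97.5, 24.7]
tcp_rot: [3.141, 0.0, -0.18]
ft_force: [0.0, 0.5, 0.9]
opening: 0.481
grip_force: 0.0
```

Request:
{"name": "step_arm", "arguments": {"plan": [[[0,0,-20,0,0.2],[0,0,-50,0,0.2],[0,0,-80,0,0.2],[0,0,-80,0,0.2],[0,0,-80,0,0.2]]]}}

```text
t: 19.03
eef_pos: [545.0, 97.6, 106.1]
tcp_rot: [-3.141, -0.003, -0.18]
ft_force: [-0.2, -0.1, -0.9]
opening: 0.598
grip_force: 0.0
```

```bash
python3 - <<'E'
from h import *
s=env.state();print(s["t"],s["eef_pos"],s["opening"],rel([450,244.5,106],48.3))
E
```

```text
19.0333 [544.98013813  97.58477835 106.14640169] 0.5982068532815255 (array([-1.197e+02, -1.276e+02,  1.000e-01]), np.float64(-58.6))
```

Request:
{"name": "step_arm", "arguments": {"plan": [[[-120,-128,0,-58.6,0.2],[-120,-128,0,-58.6,0.2],[-120,-128,0,-58.6,0.2],[-120,-128,0,-58.6,0.2],[-120,-128,0,-58.6,0.2],[-120,-128,0,-58.6,0.2],[-120,-128,0,-58.6,0.2],[-120,-128,0,-58.6,0.2]]]}}

```text
t: 19.7
eef_pos: [448.4, 245.1, 103.6]
tcp_rot: [-3.141, 0.002, 0.828]
ft_force: [0.6, -0.4, 0.3]
opening: 0.603
grip_force: 0.0
```

Request:
{"name": "step_arm", "arguments": {"plan": [[[0,0,0,-1,0.2],[0,0,0,-1,0.2],[0,0,0,-1,0.2]]]}}

```text
t: 19.95
eef_pos: [449.0, 244.7, 104.2]
tcp_rot: [-3.141, 0.001, 0.834]
ft_force: [0.8, 0.0, 0.0]
opening: 0.599
grip_force: 0.0
```

```bash
python3 - <<'E'
from h import *
s=env.state();print(s["t"],s["eef_pos"],s["opening"],rel([450,244.5,24],48.3))
im=env.read_camera("wrist");c=env.get_calibration("wrist")
print(proj(c,np.array([450,244.5,49.])))
cv2.imwrite("pics/w9.png",cv2.resize(im[150:270,240:400],None,fx=5,fy=5))
E
```

```text
19.95 [448.97935108 244.71139437 104.19771525] 0.5993772094394122 (array([ 0.5,  0.9, 80.2]), np.float64(-0.5))
[321.642176   219.25187591]
```

View pics/w9.png

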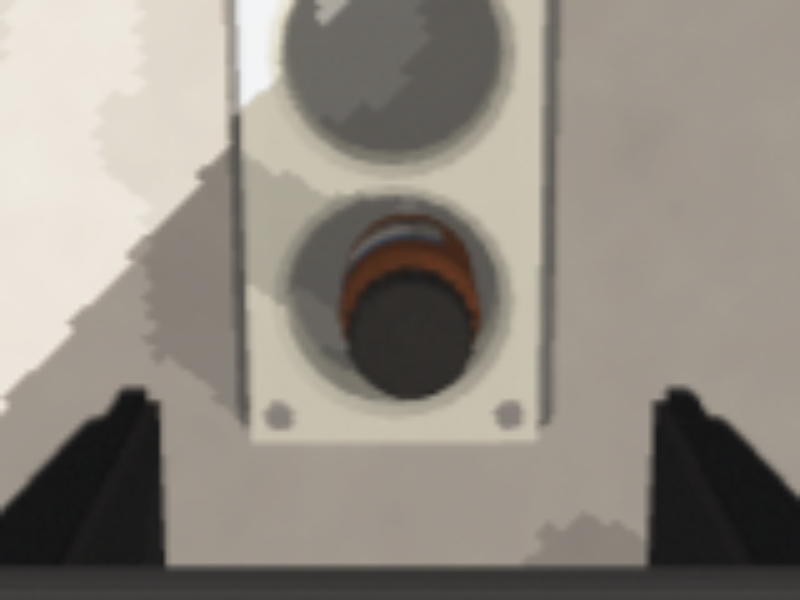

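Amber's black cap centre is at (322,217), predicted (322,219): correct about 1.5 mm along x and descend.

Request:
{"name": "step_arm", "arguments": {"plan": [[[2,1,30,-0.5,0.2],[2,1,60,-0.5,0.2],[2,1,75,-0.5,0.2],[2,1,81,-0.5,0.2],[2,1,81,-0.5,0.2],[2,1,81,-0.5,0.2]]]}}

```text
t: 20.5
eef_pos: [451.5, 245.7, 24.2]
tcp_rot: [3.141, -0.0, 0.845]
ft_force: [0.1, 0.0, 0.6]
opening: 0.598
grip_force: 0.0
```

Request:
{"name": "step_arm", "arguments": {"plan": [[[0,0,0,0,-1],[0,0,0,0,-1],[0,0,0,0,-1],[0,0,0,0,-1],[0,0,0,0,-1],[0,0,0,0,-1],[0,0,0,0,-1]]]}}

```text
t: 21.08
eef_pos: [451.4, 245.7, 24.0]
tcp_rot: [3.141, -0.0, 0.847]
ft_force: [-0.6, 0.2, 2.3]
opening: 0.229
grip_force: 30.0
```

Request:
{"name": "step_arm", "arguments": {"plan": [[[0,0,-10,0,-1],[0,0,-30,0,-1],[0,0,-55,0,-1],[0,0,-75,0,-1],[0,0,-75,0,-1],[0,0,-75,0,-1]]]}}

```text
t: 21.58
eef_pos: [451.6, 245.8, 100.0]
tcp_rot: [3.14, -0.002, 0.847]
ft_force: [0.3, 0.3, -0.6]
opening: 0.226
grip_force: 30.0
```

```bash
python3 - <<'E'
from h import *
s=env.state();print(s["t"],s["eef_pos"],s["opening"],rel([585,90.3,100],-10.3))
E
```

```text
21.5833 [451.58129172 245.84540614 100.04292726] 0.2264372170350861 (array([-28.1, 203. ,   0. ]), np.float64(58.8))
```

Request:
{"name": "step_arm", "arguments": {"plan": [[[-28,203,0,58.8,-1],[-28,203,0,58.8,-1],[-28,203,0,58.8,-1],[-28,203,0,58.8,-1],[-28,203,0,58.8,-1],[-28,203,0,58.8,-1],[-28,203,0,58.8,-1],[-28,203,0,58.8,-1]]]}}

```text
t: 22.25
eef_pos: [584.4, 89.3, 97.3]
tcp_rot: [3.141, 0.002, -0.161]
ft_force: [-0.1, 1.1, 0.1]
opening: 0.23
grip_force: 30.0
```

Request:
{"name": "step_arm", "arguments": {"plan": [[[0,0,20,1,-1],[0,0,30,1,-1],[0,0,30,1,-1],[0,0,30,1,-1]]]}}

```text
t: 22.58
eef_pos: [584.1, 90.3, 67.8]
tcp_rot: [3.141, 0.002, -0.17]
ft_force: [0.4, 0.6, 0.3]
opening: 0.229
grip_force: 30.0
```

```bash
python3 - <<'E'
from h import *
s=env.state();print(s["t"],s["eef_pos"],s["opening"],rel([585,90.3,24],-10.3))
w=env.read_camera("wrist")[:, 200:440];a=env.read_camera("scene")[140:260,240:400]
w=cv2.resize(w,(300,500));a=cv2.resize(a,None,fx=3,fy=3,interpolation=cv2.INTER_CUBIC)
o=np.zeros((500,790,3),np.uint8);o[:,:300]=w;o[:360,305:785]=a;cv2.imwrite("pics/c10.png",o)
E
```

```text
22.5833 [584.14756441  90.26055834  67.84065487] 0.22900278314217132 (array([ 0.8, -0.2, 43.8]), np.float64(0.6))
```

View pics/c10.png

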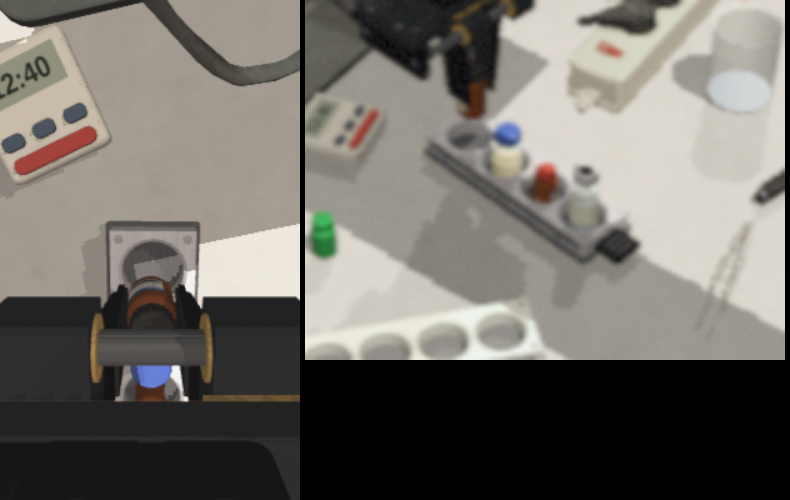

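Three vials stand in pockets 1–3 and amber hangs upright over pocket 4. Lowering.

Request:
{"name": "step_arm", "arguments": {"plan": [[[0.5,0,15,0.4,-1],[0.5,0,30,0.4,-1],[0.5,0,37,0.4,-1],[0.5,0,41,0.4,-1],[0.5,0,43.5,0.4,-1],[0.5,0,44.5,0.4,-1],[0.5,0,44.5,0.4,-1],[0.5,0,44.5,0.4,-1]]]}}

```text
t: 23.35
eef_pos: [585.5, 90.2, 24.8]
tcp_rot: [-3.142, -0.001, -0.178]
ft_force: [-0.7, 0.9, -0.4]
opening: 0.226
grip_force: 30.0
```

Request:
{"name": "step_arm", "arguments": {"plan": [[[0,0,0.5,0,-1],[0,0,0.5,0,-1],[0,0,0.5,0,-1]]]}}

```text
t: 23.6
eef_pos: [585.3, 90.1, 24.0]
tcp_rot: [3.142, -0.0, -0.178]
ft_force: [-0.3, 0.2, 0.7]
opening: 0.231
grip_force: 30.0
```

Request:
{"name": "step_arm", "arguments": {"plan": [[[0,0,0.4,0,-1],[0,0,0.4,0,-1],[0,0,0.4,0,-1]]]}}

```text
t: 23.85
eef_pos: [585.4, 90.1, 23.9]
tcp_rot: [-3.142, -0.001, -0.178]
ft_force: [-1.6, 0.3, 5.0]
opening: 0.229
grip_force: 30.0
```

Request:
{"name": "step_arm", "arguments": {"plan": [[[0,0,0,0,-0.48],[0,0,0,0,-0.42],[0,0,0,0,-0.2],[0,0,0,0,0],[0,0,0,0,0.2]]]}}

```text
t: 24.27
eef_pos: [585.2, 90.1, 23.3]
tcp_rot: [3.141, 0.0, -0.178]
ft_force: [0.1, -0.5, -0.7]
opening: 0.442
grip_force: 0.0
```

Request:
{"name": "step_arm", "arguments": {"plan": [[[0,0,-20,0,0.2],[0,0,-50,0,0.2],[0,0,-80,0,0.2],[0,0,-110,0,0.2],[0,0,-110,0,0.2],[0,0,-110,0,0.2]]]}}

```text
t: 24.77
eef_pos: [585.8, 90.2, 134.9]
tcp_rot: [-3.141, -0.003, -0.178]
ft_force: [0.6, -1.1, -0.3]
opening: 0.6
grip_force: 0.0
```

```bash
python3 - <<'E'
from h import *
s=env.state();print(s["t"],s["eef_pos"],s["opening"])
w=env.read_camera("wrist")[:, 120:520];a=env.read_camera("scene")[140:260,240:400]
w=cv2.resize(w,(300,300));a=cv2.resize(a,None,fx=3,fy=3,interpolation=cv2.INTER_CUBIC)
o=np.zeros((500,790,3),np.uint8);o[:300,:300]=w;o[:360,305:785]=a;cv2.imwrite("pics/c11.png",o)
E
```

```text
24.7667 [585.79106499  90.19948635 134.87320586] 0.6004671584693517
```

View pics/c11.png

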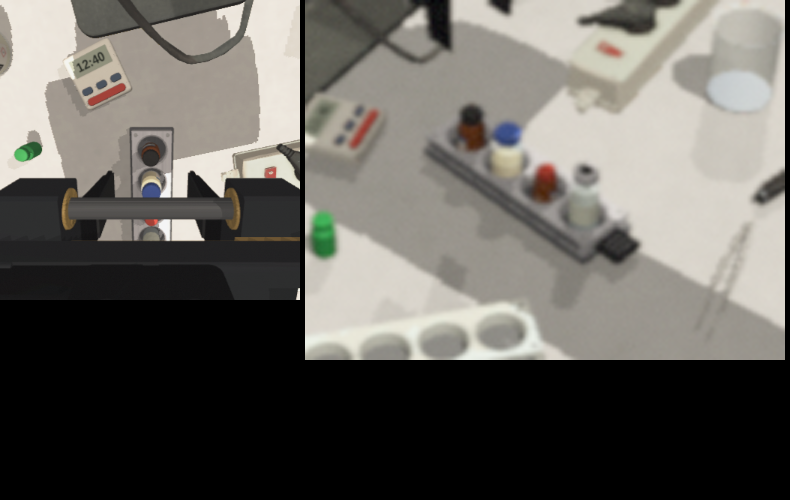

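All four stand upright in order from the tab: crimp, small, clear, amber. The timer and beaker have not moved. The gripper is clear, so I hand in.

```bash
python3 -c "
from cell import env
print(env.job_done())"
```

```text
the job is handed in; nothing more can be done
None
```

The job is handed in: all four vials stand upright in the sampler tray in the same order as in the white rack (crimp at the tab, then small, clear, amber), loaded from the tab end by about 25 s on the robot clock; no verdict came back.

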